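# Load the last sample jar and dock the tray in the bench incubator

### The arm

A 6-joint arm with a two-finger parallel gripper is mounted at the origin on the work surface. World frame = base frame: x ahead of the robot, y to its left, z up, the work surface at z = 0. Lengths are in m, angles in rad, forces in N, time in s.
With the tool pointing down it reaches from about 0.375 to 0.9 m from the base axis. Payload 3.1 kg.
Tool frame: the origin (TCP) lies on the centre line of the jaws, within the pads' length; the fingertips stand 14 mm ahead of it and the grasp point (between the pads) lies 5 mm behind it; y points along the fingers, x is the direction in which the jaws open and shut, and the axes are right-handed (so a half turn about y gives the same grasp; the last joint's range is limited). The gripper opens to 87 mm and grips with 3 to 60 N. Pads are 19 mm wide; open, the fingers measure 117 mm over their backs; the gripper's body (75 mm by 190 mm) begins 51 mm behind the grasp point.
Start: joints at [1.101, 0.527, 1.433, -0, 1.181, -0.178], TCP at [0.179, 0.599, 0.237] pointing down, gripper open.
Joint ranges: [-3.08, 3.08], [-0.75, 2.2], [0.22, 2.44], [-1.43, 4.57], [0, 2.65], [-2.85, 2.85]. Speed limits (rad/s): [2.79, 2.79, 3.14, 3.14, 3.14, 3.14].

### API

Orientations are given as a rotation vector (axis times angle).
In Python, from plant import robot gives the robot as it stands.
- The arm moves only by the tool carry_out, never from a script. Its argument "moves" is a list that holds one entry, the list of rows, each a list of 7 numbers: the finger opening in cm, from 0 to 8.7, then the shift along the world's x, y, z in cm, then the turn, a rotation vector about the world's x, y, z in degrees. In form: [[[claw, x, y, z, rx, ry, rz], ...]]. A call has exactly 5 rows; each row is the pose to reach, as a shift and turn from the pose commanded when the call began; what a row does not reach only later rows make up. A row lasts 1/12 s, in which the tool goes at most 41.7 mm and 7.16 degrees, less where a joint would pass 70% of its speed; a pose out of reach is approached as far as the arm can. A call with a gripper value outside its range is refused whole. The fingers move at their own pace and stop on an object; "force" is the grip in N (left out, the last holds). Time passes only in rows, so rows that repeat a pose let the fingers close, or fill a call up. It gives the time, the measured TCP pose, the force and the opening at its end, in the units of the state.
- robot.get_state(): the state, without advancing time (a new reading comes with each control period).
- robot.capture(name): name is "scene" or "top"; returns a dict with "img" (420x560x3 uint8, red, green, blue), "fx", "fy", "cx", "cy" (pixels), "rvec" (rotation vector, rad) and "tvec" (3), from world to camera coordinates, as OpenCV has them. Camera axes: x right, y down, z forward; pixel columns grow to the right and rows downward; lengths in m; the calibration is good to about 2 mm. A picture is of the moment at which its call begins. There is no depth.
- robot.sign_off(): hands the job in, once; it reports no verdict.
The state is a dict: "t": time; "joint_positions": joint angles; "qvel": joint speeds; "joint_efforts": joint torques, N m; "position": TCP position; "eef_rot": TCP orientation; "contact_force": force on the tool from outside, world axes, zero at the start; "wrist_torque": the same for the moment, N m; "grip_width": opening from 0.0 (shut) to 1.0 (fully open).
Only numpy, scipy, OpenCV 4.12 (cv2) and the standard library are available. Lean on these libraries where they do the work, as an engineer would, in place of code of your own. Each camera call takes 0.05 s, during which the arm holds its last target. There are 200 camera calls.

### The job

Stand the jar that was left out on the green mat in the empty cell of the sample tray. Then take the tray by its blue grip and slide it fully home into the incubator, so that its white front panel meets the housing, and finally swing the red latch fully closed across the panel. Keep all four jars upright in the tray and leave the other things on the bench alone.

Things in the scene. Friction and masses are not known exactly. Their poses are not given: they have to be found in the camera images.
- tray_mid (a point): aluminium tray loose on the bench, 0.3 kg empty; slides flat. Point: centre of the top of its 4 mm floor. x: along it to the tail that enters first, z up. Box 160 mm long (x -80..80), 126 wide, walls 12 above the floor, last 20 mm taper in 9 mm a side. Low dividers (10 wide, 8 high) make four cells about 56 x 54 mm, centred at x -20 or 46, y -32 or 32 mm from here; one jar each.
- tray_panel (a point): centre of the inner face of the tray's white front panel, at floor level: 80 mm behind (-x of) tray_mid, same axes. The panel is 8 mm thick (x 0 to -8 mm from here), 144 mm wide, and reaches from 2 to 82 mm above the bench; the blue grip is on its outer side.
- tray_grip (a point): point to grasp on the tray's blue grip, a solid upright fin sticking out 45 mm from the middle of the front panel (x -88 to -133 mm from tray_mid), 14 mm thick along tray y, from 40 to 78 mm above the bench. Point: mid-thickness, 113 mm behind tray_mid, 60 mm above the bench; tray axes. Can be pinched across its thickness from straight above.
- bay_mouth (a point): fixed cream bench incubator, 200 mm deep, 184 wide, 95 high; opening in its front 132 wide, 66 high, 185 deep, down to the bench (no sill). Point: middle of the opening's width in the plane of the front face, 4 mm above the bench; x points into the opening, z up. Tray fully home: panel's inner face meets the front face, tray_panel at this point, tray_mid 80 mm in (+x), same axes.
- latch (a joint): red latch on the incubator's top, vertical pivot. 0 = open, pointing along bay_mouth -y beside the housing; 1.571 = closed, its stop, pointing out along bay_mouth -x, its prong hanging (to 60 mm above the bench) before the tray panel. Closes clockwise from above. Starts 0 to 0.3, stays where left, about 2 N at the post. The prong passes the panel only if the tray is home to about 5 mm.
- latch_post (a point): upright red round post on the free end of the latch, 14 mm in diameter, from 106 to 140 mm above the bench. Point: on its axis, 123 mm above the bench, 54 mm from the pivot. Can be pinched from above and led round the arc, turning in the fingers, or pushed.
- latch_pivot (a point): point on the latch's vertical pivot axis, 123 mm above the bench; fixed to the incubator, at x 34 mm, y -62 mm from bay_mouth.
- jar_a_mid (a point): amber glass jar with an orange cap, upright cylinder 34 mm in diameter, 50 mm tall, about 60 g. Four identical ones: at the start three stand in tray cells and one, any of the four, stands on the green mat. Point: on its axis half-way up, 25 mm above its base; z up its axis.
- jar_b_mid (a point): amber glass jar with an orange cap, upright cylinder 34 mm in diameter, 50 mm tall, about 60 g. Four identical ones: at the start three stand in tray cells and one, any of the four, stands on the green mat. Point: on its axis half-way up, 25 mm above its base; z up its axis.
- jar_c_mid (a point): amber glass jar with an orange cap, upright cylinder 34 mm in diameter, 50 mm tall, about 60 g. Four identical ones: at the start three stand in tray cells and one, any of the four, stands on the green mat. Point: on its axis half-way up, 25 mm above its base; z up its axis.
- jar_d_mid (a point): amber glass jar with an orange cap, upright cylinder 34 mm in diameter, 50 mm tall, about 60 g. Four identical ones: at the start three stand in tray cells and one, any of the four, stands on the green mat. Point: on its axis half-way up, 25 mm above its base; z up its axis.
- mat: thin fixed green mat, 75 x 75 x 4 mm, on which the left-out jar stands; origin at the centre of its underside.
- media_bottle: bystander: clear glass bottle with a blue cap, 66 mm in diameter, 150 mm tall, origin at the centre of its base. Leave alone.
- dishes: bystander: stack of clear culture dishes, 86 mm in diameter, 32 mm tall, origin at the centre of its base. Leave alone.
- tip_box: bystander: grey box with a purple lid, 80 x 110 mm, 65 mm tall, origin at the centre of its base. Leave alone.

How it is judged:
On the way, in this order (a step that is already met when the one before it is completed fails the run):
1. all four jars stand in the tray (x of jar_a_mid in the frame of tray_mid between -0.056 and 0.08 m and y of jar_a_mid in the frame of tray_mid between -0.062 and 0.062 m and z of jar_a_mid in the frame of tray_mid between 0.018 and 0.03 m and angle between each of jar_a_mid, jar_b_mid, jar_c_mid, jar_d_mid's own z axis and vertical below 0.12 rad and x of jar_b_mid in the frame of tray_mid between -0.056 and 0.08 m and y of jar_b_mid in the frame of tray_mid between -0.062 and 0.062 m and z of jar_b_mid in the frame of tray_mid between 0.018 and 0.03 m and x of jar_c_mid in the frame of tray_mid between -0.056 and 0.08 m and y of jar_c_mid in the frame of tray_mid between -0.062 and 0.062 m and z of jar_c_mid in the frame of tray_mid between 0.018 and 0.03 m and x of jar_d_mid in the frame of tray_mid between -0.056 and 0.08 m and y of jar_d_mid in the frame of tray_mid between -0.062 and 0.062 m and z of jar_d_mid in the frame of tray_mid between 0.018 and 0.03 m), for 0.2 s.
2. the tray, with its jars, is fully home in the incubator (all of step 1 and x of tray_mid in the frame of bay_mouth between 0.075 and 0.09 m and y of tray_mid in the frame of bay_mouth between -0.007 and 0.007 m and z of tray_mid in the frame of bay_mouth below 0.008 m and angle between the x axis of tray_mid and the x axis of bay_mouth, either way round below 0.06 rad), for 0.2 s.
3. the latch is closed (value of joint latch above 1.45 rad and x of tray_mid in the frame of bay_mouth between 0.075 and 0.09 m and y of tray_mid in the frame of bay_mouth between -0.007 and 0.007 m and z of tray_mid in the frame of bay_mouth below 0.008 m and angle between the x axis of tray_mid and the x axis of bay_mouth, either way round below 0.06 rad), for 0.2 s.
At the end, for the whole second after the job is handed in: All four jars stand upright (within 0.12 rad) on the floor of the tray, one to a cell; the tray is home in the incubator (panel within 5 mm of the front face, within 7 mm sideways, square within 0.06 rad, flat on the bench) and the latch is closed (beyond 1.45 of 1.571 rad) (all of step 1 and all of step 3); the robot touches nothing.
It fails at once if a jar is tipped over (by more than 0.6 rad) (angle between any of jar_a_mid, jar_b_mid, jar_c_mid, jar_d_mid's own z axis and vertical above 0.6 rad).
It fails at once if one of the other things on the bench is moved by more than 25 mm (distance of any of media_bottle, dishes, tip_box from where it was at the start of the episode above 0.025 m).
It also fails if it takes over 72 s, if anything falls off the work surface, if the arm or the gripper's body presses on something with over 40 N, if the wrist force passes 120 N, or if a joint passes its speed limit or range.

## Working session

There is one attempt and no reset: what is moved stays moved. The work goes in short steps, Python scripts to look and compute and a tool call to move; the robot and the scene stay as the last step left them, time stands still between calls to the robot, and variables do not carry over. Pictures are saved under pics/ and viewed, about 8 in all and at most 12, crops included, and the job is handed in when it is done.

Besides the shell and the picture viewer there is one more tool, called after ">>>" as name(argument=value, ...), one argument or row to a line, values as JSON. carry_out: Moves the arm, as the interface text tells. Its arguments: {"type":"object","properties":{"moves":{"type":"array"},"force":{"type":"number"}},"required":["moves"]}

```bash
mkdir -p pics; ls; cat > h.py <<'E'
import numpy as np, cv2
from plant import robot
def cap(n):
    c=robot.capture(n); c['R']=cv2.Rodrigues(np.array(c['rvec'],float))[0]; c['t']=np.array(c['tvec'],float).ravel(); return c
def ray(c,uv,z):
    """pixel -> world point on plane z"""
    d=c['R'].T@np.array([(uv[0]-c['cx'])/c['fx'],(uv[1]-c['cy'])/c['fy'],1.]); o=-c['R'].T@c['t']
    return o+d*(z-o[2])/d[2]
def proj(c,p):
    q=c['R']@np.array(p)+c['t']; return np.array([c['fx']*q[0]/q[2]+c['cx'],c['fy']*q[1]/q[2]+c['cy']])
def save(c,n,s=1):
    cv2.imwrite('pics/'+n+'.png',cv2.resize(c['img'],None,fx=s,fy=s)[:,:,::-1])
def blobs(c,lo,hi,amin=30):
    """hsv mask blobs: centroid, area, mask"""
    m=cv2.inRange(cv2.cvtColor(c['img'],cv2.COLOR_RGB2HSV),np.array(lo),np.array(hi))
    n,l,s,ce=cv2.connectedComponentsWithStats(m)
    return [(ce[i],s[i],l==i) for i in range(1,n) if s[i][4]>=amin]
E
python3 - <<'E'
from h import *
for n in('scene','top'):
    c=cap(n); save(c,n+'0',1.4); print(n,c['fx'],-c['R'].T@c['t'],c['R'].round(3).tolist())
print(robot.get_state())
E
```

```text
pics
scene 432.04819524206465 [ 1.08188143 -0.23276171  0.84045823] [[0.249, 0.968, -0.019], [0.785, -0.214, -0.581], [-0.567, 0.13, -0.814]]
top 414.908042511971 [ 0.39115754 -0.08927452  1.03688642] [[0.005, -1.0, 0.011], [-0.982, -0.007, -0.188], [0.188, -0.01, -0.982]]
{'t': 0.1, 'joint_positions': array([ 1.10149960e+00,  5.28379891e-01,  1.43377334e+00, -4.04902706e-05,
        1.18138060e+00, -1.78507974e-01]), 'qvel': array([ 0.00035572, -0.00069331, -0.00298323,  0.0008911 , -0.0008004 ,
       -0.00093948]), 'joint_efforts': array([-9.30752394e-04, -4.40989423e+01, -1.77150929e+01,  6.34925324e-02,
        5.34308399e-02, -4.20459128e-05]), 'position': array([0.17889071, 0.59819531, 0.23566561]), 'eef_rot': array([-1.33375855, -0.99107953,  0.99394042]), 'contact_force': array([ 0.15062411, -0.5349079 , -1.03995011]), 'wrist_torque': array([-0.01270112, -0.03550701,  0.00924076]), 'grip_width': 0.995978962151076}
```

View pics/top0.png

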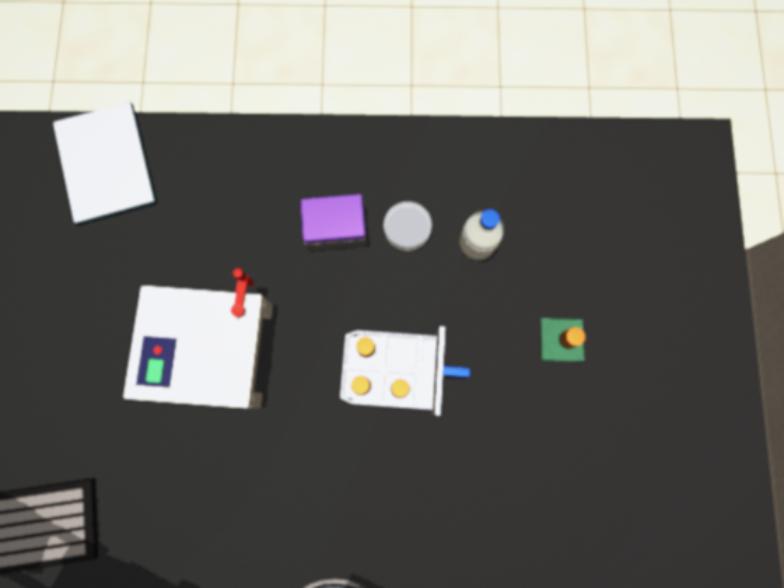

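View pics/scene0.png

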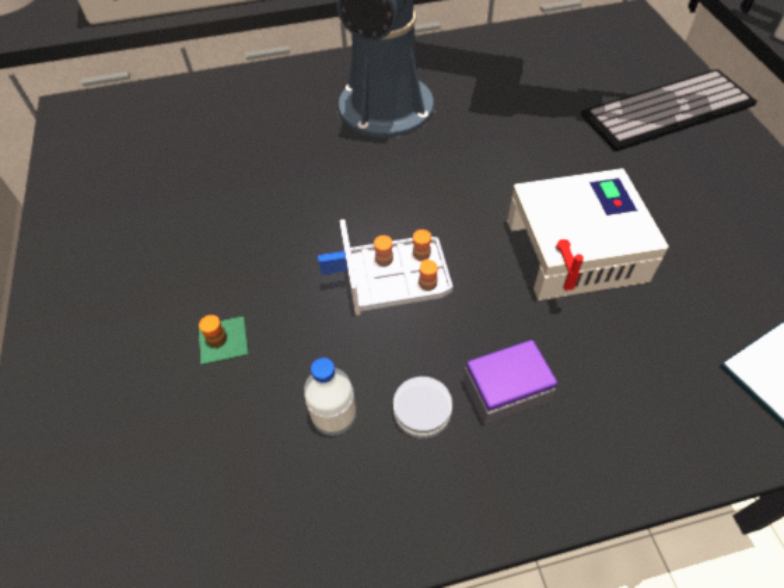

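The top view has image up = +x and left = +y. The tray is in the middle with its tail towards the incubator on the left. Its empty cell is the upper right one, around (402,350). The mat jar is at (575,338), the blue grip at (456,371), and the latch pivot and post at (238,310) and (238,272).

```bash
cat > m.py <<'E'
from h import *
c=cap('top'); d=cap('scene')
def rect(c,m,z,name):
    p=cv2.findContours(m.astype(np.uint8),0,cv2.CHAIN_APPROX_NONE)[0][0].reshape(-1,2)
    w=np.array([ray(c,q,z)[:2] for q in p],np.float32)
    (x,y),s,a=cv2.minAreaRect(w); print(name,'ctr',np.round([x,y],4),'size',np.round(s,4),'ang',round(a,2)); return w
for k,cc in(('top',c),('scene',d)):
    print(k)
    for b in blobs(cc,(8,150,120),(24,255,255),40): print(' cap',b[0].round(1),b[1][4],ray(cc,b[0],.052).round(4))
    for b in blobs(cc,(105,150,60),(125,255,255),60): print(' blue',b[0].round(1),b[1][4]); rect(cc,b[2],.078,' grip?')
    for b in blobs(cc,(50,80,30),(85,255,180),100): rect(cc,b[2],.004,' mat')
    for lo,hi in(((0,150,90),(6,255,255)),):
        for b in blobs(cc,lo,hi,15): print(' red',b[0].round(1),b[1].tolist(),ray(cc,b[0],.14).round(4),ray(cc,b[0],.1).round(4))
    for b in blobs(cc,(0,0,150),(180,60,255),300):
        s=b[1]
        print(' white',b[0].round(1),s.tolist())
        p=cv2.convexHull(np.argwhere(b[2])[:,::-1].astype(np.int32))
        q=cv2.approxPolyDP(p,3,True).reshape(-1,2)
        if s[4]<9000: print('  px',q.tolist()); [print('   z',z,[ray(cc,u,z)[:2].round(4).tolist() for u in q]) for z in (.016,.082,.095)]
E
python3 m.py; python3 - <<'E'
from h import *
c=cap('top'); a=c['img'][180:310,80:350]; cv2.imwrite('pics/crop1.png',cv2.resize(a,None,fx=2.9,fy=2.9,interpolation=0)[:,:,::-1])
E
```

```text
top
 cap [410.4 240.2] 149 [ 0.5131 -0.405   0.052 ]
 cap [260.9 247.6] 97 [ 0.4931 -0.0475  0.052 ]
 cap [257.9 274.1] 63 [ 0.4309 -0.0413  0.052 ]
 cap [285.9 275.8] 48 [ 0.4271 -0.1072  0.052 ]
 blue [349.7 155.5] 138
 grip? ctr [ 0.7157 -0.259 ] size [0.0293 0.0325] ang 45.61
 blue [326.2 265.3] 136
 grip? ctr [ 0.4505 -0.199 ] size [0.0413 0.0176] ang 86.26
 mat ctr [ 0.5145 -0.396 ] size [0.0758 0.0751] ang 0.01
 red [171.1 207.1] [166, 191, 12, 35, 238] [0.5721 0.1475 0.14  ] [0.5801 0.158  0.1   ]
 white [280.7  51.3] [0, 0, 560, 178, 53128]
 white [290.7 160.1] [274, 144, 34, 33, 872]
  px [[307, 164], [301, 173], [288, 176], [278, 171], [274, 158], [281, 147], [293, 144], [306, 153]]
   z 0.016 [[0.7123, -0.1609], [0.6882, -0.1455], [0.68, -0.1123], [0.693, -0.0867], [0.7276, -0.0762], [0.7574, -0.094], [0.7658, -0.125], [0.7418, -0.1585]]
   z 0.082 [[0.6915, -0.1563], [0.669, -0.1418], [0.6614, -0.1108], [0.6735, -0.0869], [0.7059, -0.077], [0.7337, -0.0937], [0.7416, -0.1227], [0.7191, -0.154]]
   z 0.095 [[0.6874, -0.1554], [0.6652, -0.1411], [0.6577, -0.1105], [0.6697,
[... 5435 characters left out ...]
969], [0.7017, -0.075]]
   z 0.082 [[0.763, -0.0932], [0.7849, -0.1194], [0.7811, -0.149], [0.7582, -0.1661], [0.7209, -0.1625], [0.7021, -0.1416], [0.7044, -0.1078], [0.7322, -0.0877]]
   z 0.095 [[0.7685, -0.0956], [0.79, -0.1213], [0.7862, -0.1505], [0.7637, -0.1672], [0.7271, -0.1637], [0.7087, -0.1432], [0.7109, -0.1099], [0.7382, -0.0902]]
 white [472.8 398.9] [319, 355, 241, 65, 7790]
  px [[559, 369], [559, 419], [319, 419], [540, 355]]
   z 0.016 [[0.9886, 0.294], [1.0618, 0.2437], [0.9577, -0.1557], [0.9574, 0.2754]]
   z 0.082 [[0.996, 0.2519], [1.0634, 0.2055], [0.9676, -0.1619], [0.9673, 0.2347]]
   z 0.095 [[0.9975, 0.2436], [1.0638, 0.198], [0.9696, -0.1631], [0.9693, 0.2267]]
```

View pics/crop1.png

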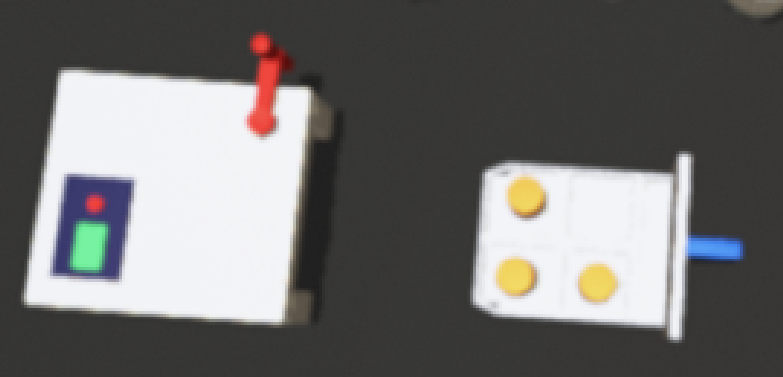

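Estimates so far:
- **Bay:** mouth at (0.483, 0.129), axis about 86°.
- **Tray:** mid at (0.4575, -0.087), axis about 86°. This fits the panel, tail and grip.
- **Mat jar:** (0.5145, -0.4057).
- **Empty cell:** (0.488, -0.109).

Next I check the tool yaw.

```bash
cat > st.py <<'E'
from h import *
s=robot.get_state(); R=cv2.Rodrigues(np.array(s['eef_rot']))[0]
x=R[:,0]; print('t',round(s['t'],2),'pos',np.round(s['position'],4),'jawdeg',np.degrees(np.arctan2(x[1],x[0])).round(1),'fing',R[:,1].round(3),'F',np.round(s['contact_force'],1),'w',round(s['grip_width']*8.7,2),'q',np.round(s['joint_positions'],2))
E
python3 st.py; python3 - <<'E'
from h import *
c=cap('top')
print('pivot',proj(c,[.547,.1586,.11]),'cell',proj(c,[.488,-.1094,.004]),'mouth',proj(c,[.4827,.129,.095]))
E
```

```text
t 0.25 pos [0.179  0.5984 0.2361] jawdeg 73.3 fing [-0.    -0.001 -1.   ] F [ 0.2 -0.9 -1.2] w 8.66 q [ 1.1   0.53  1.43 -0.    1.18 -0.18]
pivot [168.91269042 220.58232162] cell [286.52453771 251.81748567] mouth [182.1176376  249.76105843]
```

>>> carry_out(
  moves=[
    [[8.7, 2.4, -3, 0, 0, 0, -7], [8.7, 4.8, -6, 0, 0, 0, -14], [8.7, 7.2, -9, 0, 0, 0, -21], [8.7, 9.6, -12, 0, 0, 0, -28], [8.7, 12, -15, 0, 0, 0, -35]],
  ],
)

```text
t: 0.72
position: [0.2998, 0.4474, 0.2366]
eef_rot: [-1.508, -0.52, 0.519]
contact_force: [1.2, 0.2, 0.9]
grip_width: 0.999
```

>>> carry_out(
  moves=[
    [[8.7, 2.8, -2.6, 0, 0, 0, -7], [8.7, 5.6, -5.2, 0, 0, 0, -14], [8.7, 8.4, -7.8, 0, 0, 0, -21], [8.7, 11.2, -10.4, 0, 0, 0, -28], [8.7, 14, -13, 0, 0, 0, -35]],
  ],
)

```text
t: 1.13
position: [0.4403, 0.3173, 0.2367]
eef_rot: [-1.57, -0.041, 0.041]
contact_force: [-0.2, 0.3, 0.0]
grip_width: 0.998
```

>>> carry_out(
  moves=[
    [[8.7, 1.2, -3.8, 0, 0, 0, -2], [8.7, 2.4, -7.6, 0, 0, 0, -4], [8.7, 3.6, -11.4, 0, 0, 0, -7], [8.7, 4.8, -15.2, 0, 0, 0, -7], [8.7, 6, -19, 0, 0, 0, -7]],
  ],
)

```text
t: 1.55
position: [0.4995, 0.1269, 0.2367]
eef_rot: [-1.57, 0.05, -0.051]
contact_force: [0.0, 0.3, -0.1]
grip_width: 1.0
```

>>> carry_out(
  moves=[
    [[8.7, 0, -4, 0, 0, 0, 0], [8.7, 0, -8, 0, 0, 0, 0], [8.7, 0, -12, 0, 0, 0, 0], [8.7, 0, -16, 0, 0, 0, 0], [8.7, 0, -20, 0, 0, 0, 0]],
  ],
)

```text
t: 1.97
position: [0.4989, -0.0732, 0.2367]
eef_rot: [-1.57, 0.05, -0.051]
contact_force: [1.5, 0.2, 0.3]
grip_width: 1.002
```

>>> carry_out(
  moves=[
    [[8.7, 0, -4, 0, 0, 0, 0], [8.7, 0, -8, 0, 0, 0, 0], [8.7, 0, -12, 0, 0, 0, 0], [8.7, 0, -16, 0, 0, 0, 0], [8.7, 0, -20, 0, 0, 0, 0]],
  ],
)

```text
t: 2.38
position: [0.4988, -0.2733, 0.2367]
eef_rot: [-1.57, 0.05, -0.051]
contact_force: [1.0, 1.0, -0.7]
grip_width: 1.003
```

>>> carry_out(
  moves=[
    [[8.7, 0.5, -4, -1, 0, 0, 0], [8.7, 1, -8, -3, 0, 0, 0], [8.7, 1.5, -12, -6, 0, 0, 0], [8.7, 1.5, -13.5, -9, 0, 0, 0], [8.7, 1.5, -13.5, -9, 0, 0, 0]],
  ],
)

```text
t: 2.8
position: [0.5113, -0.409, 0.1388]
eef_rot: [-1.565, 0.059, -0.048]
contact_force: [-0.2, 0.8, -1.4]
grip_width: 0.998
```

```bash
python3 st.py; python3 - <<'E'
from h import *
c=cap('scene'); save(c,'s1',1.4)
for b in blobs(c,(8,150,120),(24,255,255),40): print(' cap',b[0].round(1),b[1][4],ray(c,b[0],.052).round(4))
E
```

```text
t 2.8 pos [ 0.5113 -0.409   0.1388] jawdeg -3.9 fing [-0.007  0.006 -1.   ] F [-0.2  0.8 -1.4] w 8.69 q [-0.84  0.68  1.43 -0.    1.04 -0.78]
 cap [301.1 170.4] 149 [ 0.4329 -0.0411  0.052 ]
 cap [273.3 174.3] 149 [ 0.427  -0.1083  0.052 ]
 cap [305.5 192.1] 143 [ 0.4988 -0.0492  0.052 ]
 cap [149.7 232.4] 199 [ 0.5159 -0.4064  0.052 ]
```

>>> carry_out(
  moves=[
    [[8.7, 0.1, 0.1, -2, 0, 0, 0], [8.7, 0.1, 0.1, -4, 0, 0, 0], [8.7, 0.1, 0.1, -6, 0, 0, 0], [8.7, 0.1, 0.1, -7.5, 0, 0, 0], [8.7, 0.1, 0.1, -7.5, 0, 0, 0]],
  ],
)

```text
t: 3.27
position: [0.5141, -0.4025, 0.0699]
eef_rot: [-1.566, 0.052, -0.047]
contact_force: [-0.7, 0.3, -1.0]
grip_width: 0.999
```

>>> carry_out(
  moves=[
    [[8.7, 0, 0, -1, 0, 0, 0], [8.7, 0, 0, -2, 0, 0, 0], [8.7, 0, 0, -3, 0, 0, 0], [8.7, 0, 0, -3.2, 0, 0, 0], [8.7, 0, 0, -3.2, 0, 0, 0]],
  ],
)

```text
t: 3.68
position: [0.5148, -0.4047, 0.0388]
eef_rot: [-1.569, 0.051, -0.049]
contact_force: [-0.4, -0.5, 0.2]
grip_width: 1.001
```

```bash
python3 st.py; python3 - <<'E'
from h import *
c=cap('scene'); a=c['img'][160:290,80:240]; cv2.imwrite('pics/g1.png',cv2.resize(a,None,fx=4,fy=4)[:,:,::-1])
E
```

```text
t 3.68 pos [ 0.5148 -0.4047  0.0388] jawdeg -3.7 fing [-0.001  0.001 -1.   ] F [-0.4 -0.5  0.2] w 8.71 q [-0.84  0.82  1.48 -0.    0.84 -0.77]
```

View pics/g1.png

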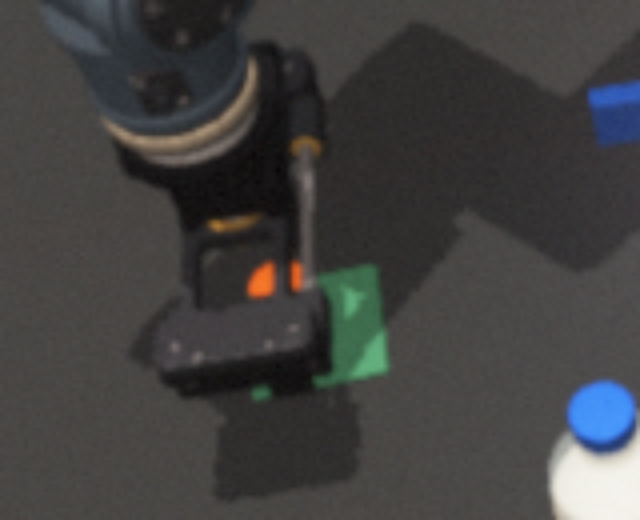

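The orange cap sits between the fingers, seen at (262,278) in the crop. I'll close now.

>>> carry_out(
  moves=[
    [[3, 0, 0, -0.2, 0, 0, 0], [3, 0, 0, -0.2, 0, 0, 0], [3, 0, 0, -0.2, 0, 0, 0], [3, 0, 0, -0.2, 0, 0, 0], [3, 0, 0, -0.2, 0, 0, 0]],
  ],
  force=15,
)

```text
t: 4.15
position: [0.5153, -0.4054, 0.0378]
eef_rot: [-1.571, 0.05, -0.051]
contact_force: [-0.0, -0.1, 0.2]
grip_width: 0.703
```

>>> carry_out(
  moves=[
    [[3, 0, 0, 0, 0, 0, 0], [3, 0, 0, 0, 0, 0, 0], [3, 0, 0, 0, 0, 0, 0], [3, 0, 0, 0, 0, 0, 0], [3, 0, 0, 0, 0, 0, 0]],
  ],
)

```text
t: 4.57
position: [0.515, -0.4052, 0.0375]
eef_rot: [-1.57, 0.05, -0.05]
contact_force: [0.3, 0.8, -0.1]
grip_width: 0.377
```

```bash
python3 st.py
```

```text
t 4.57 pos [ 0.515  -0.4052  0.0375] jawdeg -3.7 fing [-0.  0. -1.] F [ 0.3  0.8 -0.1] w 3.28 q [-0.84  0.82  1.48 -0.    0.84 -0.77]
```

>>> carry_out(
  moves=[
    [[3, 0, 0, 1, 0, 0, 0], [3, 0, 0, 3, 0, 0, 0], [3, 0, 0, 5.5, 0, 0, 0], [3, 0, 0, 8, 0, 0, 0], [3, 0, 0, 10, 0, 0, 0]],
  ],
)

```text
t: 4.98
position: [0.5156, -0.4056, 0.14]
eef_rot: [-1.572, 0.049, -0.051]
contact_force: [-0.4, -0.4, -1.4]
grip_width: 0.357
```

>>> carry_out(
  moves=[
    [[3, 0, 1, 1, 0, 0, 0], [3, 0, 3, 1, 0, 0, 0], [3, 0, 5.5, 1, 0, 0, 0], [3, -0.5, 8, 1, 0, 0, 0], [3, -1, 10.5, 1, 0, 0, 0]],
  ],
)

```text
t: 5.4
position: [0.5046, -0.2982, 0.1475]
eef_rot: [-1.569, 0.051, -0.05]
contact_force: [0.1, 0.5, -1.0]
grip_width: 0.362
```

>>> carry_out(
  moves=[
    [[3, 0, 2.5, 0, 0, 0, 0], [3, -0.5, 5, 0, 0, 0, 0], [3, -1, 7.5, 0, 0, 0, 0], [3, -1, 10, 0, 0, 0, 0], [3, -1.5, 12.5, 0, 0, 0, 0]],
  ],
)

```text
t: 5.82
position: [0.4899, -0.1733, 0.1476]
eef_rot: [-1.57, 0.05, -0.05]
contact_force: [0.4, 0.0, -0.1]
grip_width: 0.362
```

>>> carry_out(
  moves=[
    [[3, -0.2, 2.5, 0, 0, 0, 0], [3, -0.2, 4.5, 0, 0, 0, 0], [3, -0.2, 6, 0, 0, 0, 0], [3, -0.2, 6.6, 0, 0, 0, 0], [3, -0.2, 6.6, 0, 0, 0, 0]],
  ],
)

```text
t: 6.23
position: [0.4874, -0.1074, 0.1475]
eef_rot: [-1.57, 0.049, -0.047]
contact_force: [0.0, -0.8, -0.9]
grip_width: 0.354
```

>>> carry_out(
  moves=[
    [[3, 0, 0, -1, 0, 0, 0], [3, 0, 0, -2.5, 0, 0, 0], [3, 0, 0, -4, 0, 0, 0], [3, 0, 0, -5, 0, 0, 0], [3, 0, 0, -5, 0, 0, 0]],
  ],
)

```text
t: 6.65
position: [0.4871, -0.1095, 0.0958]
eef_rot: [-1.569, 0.054, -0.048]
contact_force: [-0.2, -0.3, -0.4]
grip_width: 0.355
```

```bash
python3 st.py; python3 - <<'E'
from h import *
c=cap('scene'); a=c['img'][110:240,200:360]; cv2.imwrite('pics/g2.png',cv2.resize(a,None,fx=4,fy=4)[:,:,::-1])
print(proj(c,[.488,-.1094,.004]))
for b in blobs(c,(8,150,120),(24,255,255),20): print(' cap',b[0].round(1),b[1][4],ray(c,b[0],.052).round(4),ray(c,b[0],.115).round(4))
E
```

```text
t 6.65 pos [ 0.4871 -0.1095  0.0958] jawdeg -3.7 fing [-0.003  0.001 -1.   ] F [-0.2 -0.3 -0.4] w 3.09 q [-0.45  0.59  1.86 -0.    0.69 -0.38]
[279.60930848 206.22153628]
 cap [302.7 170.6] 126 [ 0.4346 -0.0376  0.052 ] [ 0.4863 -0.0532  0.115 ]
 cap [306.  195.2] 168 [ 0.5076 -0.0505  0.052 ] [ 0.5535 -0.0651  0.115 ]
```

View pics/g2.png

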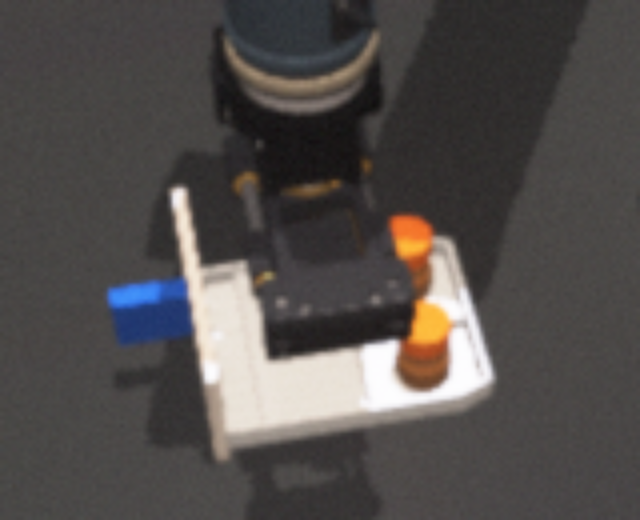

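The jar is gone from the mat and hidden between the fingers. The tool is over the empty cell, so I'll lower it.

>>> carry_out(
  moves=[
    [[3, 0.1, 0, -1, 0, 0, 0], [3, 0.1, 0, -2, 0, 0, 0], [3, 0.1, 0, -3.2, 0, 0, 0], [3, 0.1, 0, -4.2, 0, 0, 0], [3, 0.1, 0, -5, 0, 0, 0]],
  ],
)

```text
t: 7.12
position: [0.489, -0.1092, 0.0465]
eef_rot: [-1.57, 0.051, -0.05]
contact_force: [0.2, -0.1, -0.2]
grip_width: 0.358
```

>>> carry_out(
  moves=[
    [[3, 0, 0, -0.3, 0, 0, 0], [3, 0, 0, -0.6, 0, 0, 0], [3, 0, 0, -0.8, 0, 0, 0], [3, 0, 0, -0.9, 0, 0, 0], [3, 0, 0, -0.9, 0, 0, 0]],
  ],
)

```text
t: 7.53
position: [0.4892, -0.1095, 0.0395]
eef_rot: [-1.571, 0.05, -0.05]
contact_force: [-1.8, -0.8, 4.4]
grip_width: 0.359
```

```bash
python3 st.py
```

```text
t 7.53 pos [ 0.4892 -0.1095  0.0395] jawdeg -3.6 fing [ 0.001 -0.001 -1.   ] F [-1.8 -0.8  4.4] w 3.12 q [-0.44  0.7   1.89 -0.    0.56 -0.38]
```

>>> carry_out(
  moves=[
    [[3.4, 0, 0, 0, 0, 0, 0], [3.8, 0, 0, 0, 0, 0, 0], [4.2, 0, 0, 0, 0, 0, 0], [4.4, 0, 0, 0, 0, 0, 0], [4.4, 0, 0, 0, 0, 0, 0]],
  ],
)

```text
t: 7.95
position: [0.4893, -0.1093, 0.0386]
eef_rot: [-1.57, 0.05, -0.05]
contact_force: [0.3, -0.3, -0.1]
grip_width: 0.49
```

>>> carry_out(
  moves=[
    [[4.4, 0, 0, 0.5, 0, 0, 0], [4.4, 0, 0, 1.5, 0, 0, 0], [4.4, 0, 0, 3, 0, 0, 0], [4.4, 0, 0, 5, 0, 0, 0], [4.4, 0, 0, 7, 0, 0, 0]],
  ],
)

```text
t: 8.37
position: [0.4889, -0.1091, 0.1097]
eef_rot: [-1.57, 0.051, -0.05]
contact_force: [-0.1, -0.7, -0.3]
grip_width: 0.505
```

>>> carry_out(
  moves=[
    [[4.4, -0.5, -1.5, 0.5, 0, 0, 0], [4.4, -1, -4, 1, 0, 0, 0], [4.4, -2, -6.5, 1, 0, 0, 0], [4.4, -3, -8.5, 1, 0, 0, 0], [4.4, -4, -9.6, 1, 0, 0, 0]],
  ],
)

```text
t: 8.78
position: [0.4497, -0.2079, 0.1199]
eef_rot: [-1.573, 0.049, -0.053]
contact_force: [-0.2, -0.0, 0.1]
grip_width: 0.501
```

```bash
python3 st.py; python3 - <<'E'
from h import *
c=cap('scene'); a=c['img'][110:240,200:360]; cv2.imwrite('pics/g3.png',cv2.resize(a,None,fx=4,fy=4)[:,:,::-1])
for b in blobs(c,(8,150,120),(24,255,255),20): print(' cap',b[0].round(1),b[1][4],ray(c,b[0],.052).round(4))
E
```

```text
t 8.78 pos [ 0.4497 -0.2079  0.1199] jawdeg -3.7 fing [ 0.003 -0.003 -1.   ] F [-0.2 -0.   0.1] w 4.36 q [-0.66  0.54  1.86 -0.    0.73 -0.59]
 cap [300.9 172.1] 194 [ 0.4377 -0.0431  0.052 ]
 cap [273.2 174.7] 160 [ 0.4281 -0.1087  0.052 ]
 cap [305.5 193.7] 180 [ 0.5033 -0.0504  0.052 ]
 cap [278.2 196.4] 145 [ 0.4943 -0.1129  0.052 ]
```

View pics/g3.png

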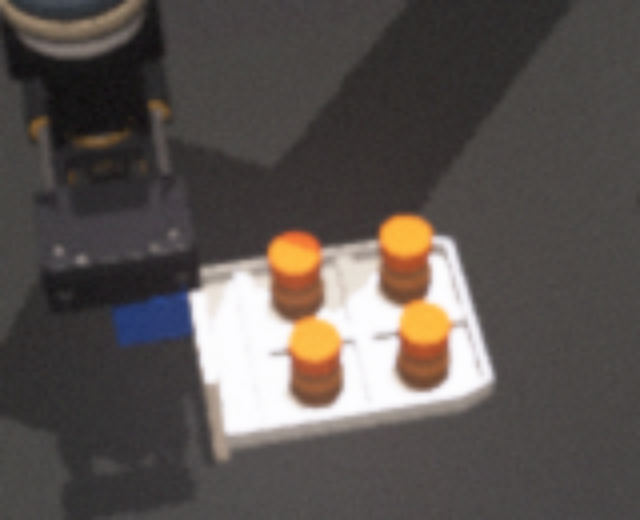

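All four jars stand in their own cells, the new one at (316,360) in the crop. The gripper is above the blue fin, so I'll go down and take it.

>>> carry_out(
  moves=[
    [[4.4, 0, 0.4, -1, 0, 0, 0], [4.4, 0, 0.4, -2.5, 0, 0, 0], [4.4, 0, 0.4, -4, 0, 0, 0], [4.4, 0, 0.4, -5.5, 0, 0, 0], [4.4, 0, 0.4, -6, 0, 0, 0]],
  ],
)

```text
t: 9.25
position: [0.4486, -0.2005, 0.0577]
eef_rot: [-1.569, 0.052, -0.049]
contact_force: [0.1, 1.0, -0.0]
grip_width: 0.504
```

>>> carry_out(
  moves=[
    [[3, 0, 0, 0, 0, 0, 0], [2, 0, 0, 0, 0, 0, 0], [1, 0, 0, 0, 0, 0, 0], [0, 0, 0, 0, 0, 0, 0], [0, 0, 0, 0, 0, 0, 0]],
  ],
  force=15,
)

```text
t: 9.67
position: [0.4496, -0.2015, 0.0593]
eef_rot: [-1.571, 0.049, -0.051]
contact_force: [-0.1, -0.1, -0.2]
grip_width: 0.214
```

>>> carry_out(
  moves=[
    [[0, 0, 0, 0, 0, 0, 0], [0, 0, 0, 0, 0, 0, 0], [0, 0, 0, 0, 0, 0, 0], [0, 0, 0, 0, 0, 0, 0], [0, 0, 0, 0, 0, 0, 0]],
  ],
  force=25,
)

```text
t: 10.08
position: [0.4496, -0.2015, 0.0592]
eef_rot: [-1.571, 0.05, -0.051]
contact_force: [-0.3, 0.4, 5.8]
grip_width: 0.161
```

```bash
python3 st.py; python3 m.py | sed -n '/white \[28/,/scene/p' | head -6
```

```text
t 10.08 pos [ 0.4496 -0.2015  0.0592] jawdeg -3.7 fing [ 0.001 -0.001 -1.   ] F [-0.3  0.4  5.8] w 1.4 q [-0.65  0.66  1.9   0.    0.58 -0.58]
 white [280.7  51.3] [0, 0, 560, 178, 53141]
 white [290.8 160.1] [274, 144, 34, 33, 873]
  px [[307, 164], [300, 174], [288, 176], [278, 171], [274, 158], [281, 147], [293, 144], [306, 153]]
   z 0.016 [[0.7123, -0.1609], [0.6856, -0.1429], [0.68, -0.1123], [0.693, -0.0867], [0.7276, -0.0762], [0.7574, -0.094], [0.7658, -0.125], [0.7418, -0.1585]]
   z 0.082 [[0.6915, -0.1563], [0.6665, -0.1394], [0.6614, -0.1108], [0.6735, -0.0869], [0.7059, -0.077], [0.7337, -0.0937], [0.7416, -0.1227], [0.7191, -0.154]]
   z 0.095 [[0.6874, -0.1554], [0.6628, -0.1387], [0.6577, -0.1105], [0.6697, -0.0869], [0.7016, -0.0772], [0.7291, -0.0936], [0.7369, -0.1222], [0.7146, -0.1532]]
```

>>> carry_out(
  moves=[
    [[0, 0.1, 0.4, 0, 0, 0, 0], [0, 0.3, 1.2, 0, 0, 0, 0], [0, 0.5, 2.2, 0, 0, 0, 0], [0, 0.7, 3.2, 0, 0, 0, 0], [0, 0.9, 4.2, 0, 0, 0, 0]],
  ],
)

```text
t: 10.6
position: [0.4596, -0.161, 0.0592]
eef_rot: [-1.574, 0.047, -0.052]
contact_force: [-2.4, -7.1, 4.3]
grip_width: 0.16
```

>>> carry_out(
  moves=[
    [[0, 0.2, 1, 0, 0, 0, 0], [0, 0.4, 2, 0, 0, 0, 0], [0, 0.6, 3, 0, 0, 0, 0], [0, 0.8, 4, 0, 0, 0, 0], [0, 0.9, 4.8, 0, 0, 0, 0]],
  ],
)

```text
t: 11.02
position: [0.4686, -0.1124, 0.0592]
eef_rot: [-1.573, 0.047, -0.051]
contact_force: [-0.4, -6.4, 4.3]
grip_width: 0.159
```

>>> carry_out(
  moves=[
    [[0, 0, 0.6, 0, 0, 0, 0], [0, 0, 1.1, 0, 0, 0, 0], [0, 0, 1.4, 0, 0, 0, 0], [0, 0, 1.5, 0, 0, 0, 0], [0, 0, 1.5, 0, 0, 0, 0]],
  ],
)

```text
t: 11.43
position: [0.4687, -0.0974, 0.0592]
eef_rot: [-1.573, 0.047, -0.052]
contact_force: [0.8, -5.0, 5.9]
grip_width: 0.162
```

```bash
python3 st.py; python3 - <<'E'
from h import *
c=cap('top'); a=c['img'][180:310,80:350]; cv2.imwrite('pics/t2.png',cv2.resize(a,None,fx=2.9,fy=2.9)[:,:,::-1])
for b in blobs(c,(8,150,120),(24,255,255),20): print(' cap',b[0].round(1),b[1][4],ray(c,b[0],.052).round(4))
for b in blobs(c,(0,0,150),(180,60,255),300):
    if b[1][4]<9000:
        q=cv2.approxPolyDP(cv2.convexHull(np.argwhere(b[2])[:,::-1].astype(np.int32)),2,True).reshape(-1,2)
        print(b[0].round(0)); [print('   ',u,ray(c,u,.016)[:2].round(4),ray(c,u,.082)[:2].round(4),ray(c,u,.095)[:2].round(4)) for u in q]
E
```

```text
t 11.43 pos [ 0.4687 -0.0974  0.0592] jawdeg -3.6 fing [ 0.003 -0.002 -1.   ] F [ 0.8 -5.   5.9] w 1.41 q [-0.44  0.65  1.94 -0.    0.55 -0.37]
 cap [218.  239.1] 106 [0.5127 0.0549 0.052 ]
[291. 160.]
    [307 164] [ 0.7123 -0.1609] [ 0.6915 -0.1563] [ 0.6874 -0.1554]
    [301 173] [ 0.6882 -0.1455] [ 0.669  -0.1418] [ 0.6652 -0.1411]
    [288 176] [ 0.68   -0.1123] [ 0.6614 -0.1108] [ 0.6577 -0.1105]
    [278 171] [ 0.693  -0.0867] [ 0.6735 -0.0869] [ 0.6697 -0.0869]
    [274 158] [ 0.7276 -0.0762] [ 0.7059 -0.077 ] [ 0.7016 -0.0772]
    [281 147] [ 0.7574 -0.094 ] [ 0.7337 -0.0937] [ 0.7291 -0.0936]
    [293 144] [ 0.7658 -0.125 ] [ 0.7416 -0.1227] [ 0.7369 -0.1222]
    [306 153] [ 0.7418 -0.1585] [ 0.7191 -0.154 ] [ 0.7146 -0.1532]
[344. 167.]
    [358 168] [ 0.7027 -0.2916] [ 0.6826 -0.2785] [ 0.6786 -0.276 ]
    [354 175] [ 0.684  -0.2809] [ 0.6651 -0.2685] [ 0.6614 -0.266 ]
    [344 179] [ 0.6733 -0.255 ] [ 0.655  -0.2443] [ 0.6514 -0.2422]
    [333 173] [ 0.6889 -0.2272] [ 0.6696 -0.2183] [ 0.6659 -0.2166]
    [331 164] [ 0.7128 -0.2225] [ 0.692  -0.2139] [ 0.6879 -0.2122]
  
[... 581 characters left out ...]
2 -0.1458] [ 0.477 -0.145]
    [299 255] [ 0.4792 -0.1399] [ 0.4735 -0.1366] [ 0.4724 -0.1359]
    [262 237] [ 0.5232 -0.0483] [ 0.5146 -0.051 ] [ 0.513  -0.0515]
    [263 231] [ 0.5382 -0.0506] [ 0.5287 -0.0531] [ 0.5268 -0.0536]
    [302 248] [ 0.4965 -0.1473] [ 0.4897 -0.1435] [ 0.4884 -0.1428]
[229. 338.]
    [291 382] [ 0.1845 -0.1206] [ 0.1978 -0.1185] [ 0.2005 -0.1181]
    [193 330] [0.3002 0.112 ] [0.3061 0.099 ] [0.3073 0.0964]
    [128 288] [0.3974 0.2728] [0.397  0.2494] [0.3969 0.2448]
    [164 298] [0.3742 0.1849] [0.3753 0.1672] [0.3755 0.1637]
    [297 359] [ 0.2355 -0.1346] [ 0.2456 -0.1317] [ 0.2475 -0.1311]
    [300 363] [ 0.2266 -0.1416] [ 0.2372 -0.1382] [ 0.2393 -0.1376]
```

View pics/t2.png

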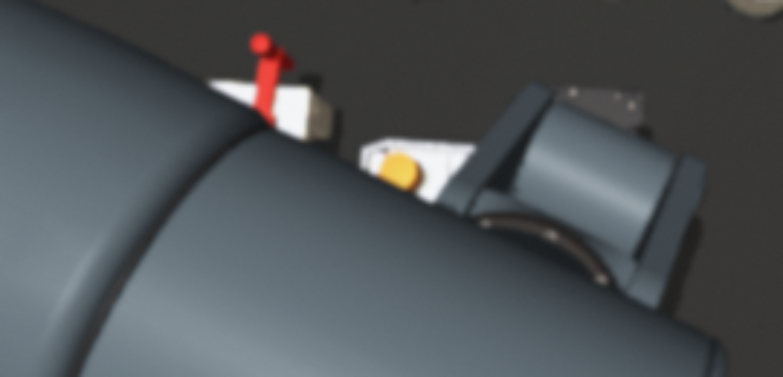

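The arm hides most of this view. The tail corner at (205,231) agrees with a rigid move. I'll use the scene view for the lateral check.

```bash
python3 - <<'E'
from h import *
c=cap('scene'); a=c['img'][100:240,230:430]; cv2.imwrite('pics/s3.png',cv2.resize(a,None,fx=4,fy=4,interpolation=2)[:,:,::-1])
P=np.array([.4827,.129,0]);ux=np.array([.0698,.9976,0]);uy=np.array([-.9976,.0698,0]);z=np.array([0,0,1.])
f=lambda p:((proj(c,p)-[230,100])*4).round(0).tolist()
for s in(-1,1):
  print('jamb',s,f(P+uy*.066*s),f(P+uy*.066*s+z*.066),'housing corner',f(P+uy*.092*s+z*.095),'bench',f(P+uy*.092*s))
M=np.array([.4687,-.0974,0])+.1151*ux   # tcp->mid, from before (.4575,-.0873)-(.4496,-.2015)
print(M,(M-P)@ux,(M-P)@uy)
for s in(-1,1): print('tray tail',f(M+ux*.08+uy*.054*s+z*.016),'taper',f(M+ux*.06+uy*.063*s+z*.016),'panel',f(M-ux*.08+uy*.072*s+z*.082),f(M-ux*.08+uy*.072*s+z*.002))
E
```

```text
jamb -1 [603.0, 425.0] [622.0, 356.0] housing corner [646.0, 360.0] bench [616.0, 460.0]
jamb 1 [539.0, 261.0] [553.0, 189.0] housing corner [548.0, 125.0] bench [528.0, 232.0]
[0.47673398 0.01742376 0.        ] -0.11172488522000001 -0.0018363199999999844
tray tail [550.0, 404.0] taper [522.0, 421.0] panel [293.0, 403.0] [291.0, 485.0]
tray tail [500.0, 268.0] taper [465.0, 262.0] panel [243.0, 213.0] [244.0, 300.0]
```

View pics/s3.png

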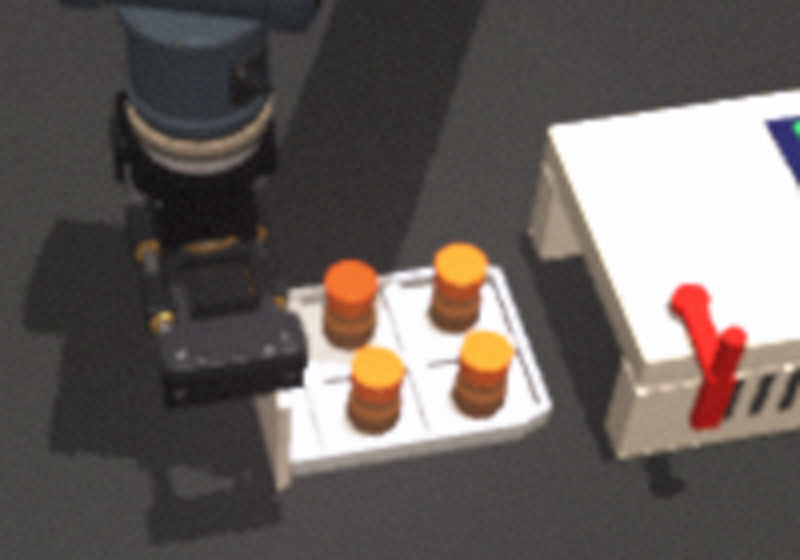

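The predicted tail and housing corners land within about 1 px of the image. The tray sits roughly 2 mm to the -y side of the bay axis with 192 mm to go. I'll slide it in and watch the force.

>>> carry_out(
  moves=[
    [[0, -0.1, 0.6, 0, 0, 0, 0], [0, -0.1, 1.5, 0, 0, 0, 0], [0, 0, 2.5, 0, 0, 0, 0], [0, 0.1, 3.5, 0, 0, 0, 0], [0, 0.15, 4.5, 0, 0, 0, 0]],
  ],
)

```text
t: 11.95
position: [0.4701, -0.0525, 0.0592]
eef_rot: [-1.573, 0.047, -0.052]
contact_force: [-0.5, -6.3, 5.7]
grip_width: 0.156
```

>>> carry_out(
  moves=[
    [[0, 0.07, 1, 0, 0, 0, 0], [0, 0.14, 2, 0, 0, 0, 0], [0, 0.21, 3, 0, 0, 0, 0], [0, 0.28, 4, 0, 0, 0, 0], [0, 0.35, 5, 0, 0, 0, 0]],
  ],
)

```text
t: 12.37
position: [0.4733, -0.0023, 0.0592]
eef_rot: [-1.572, 0.047, -0.051]
contact_force: [-1.4, -8.0, 6.2]
grip_width: 0.154
```

```bash
python3 st.py
```

```text
t 12.37 pos [ 0.4733 -0.0023  0.0592] jawdeg -3.6 fing [ 0.002 -0.002 -1.   ] F [-1.4 -8.   6.2] w 1.34 q [-0.24  0.64  1.95 -0.    0.54 -0.18]
```

>>> carry_out(
  moves=[
    [[0, 0.07, 1, 0, 0, 0, 0], [0, 0.14, 2, 0, 0, 0, 0], [0, 0.21, 3, 0, 0, 0, 0], [0, 0.28, 4, 0, 0, 0, 0], [0, 0.35, 5, 0, 0, 0, 0]],
  ],
)

```text
t: 12.78
position: [0.4765, 0.0478, 0.0592]
eef_rot: [-1.572, 0.048, -0.051]
contact_force: [-0.2, -7.8, 7.8]
grip_width: 0.156
```

>>> carry_out(
  moves=[
    [[0, 0.06, 0.9, 0, 0, 0, 0], [0, 0.12, 1.8, 0, 0, 0, 0], [0, 0.18, 2.6, 0, 0, 0, 0], [0, 0.22, 3.2, 0, 0, 0, 0], [0, 0.25, 3.6, 0, 0, 0, 0]],
  ],
)

```text
t: 13.2
position: [0.4786, 0.084, 0.0592]
eef_rot: [-1.572, 0.048, -0.049]
contact_force: [-0.9, -9.6, 7.9]
grip_width: 0.162
```

```bash
python3 st.py
```

```text
t 13.2 pos [0.4786 0.084  0.0592] jawdeg -3.5 fing [ 0.001 -0.002 -1.   ] F [-0.9 -9.6  7.9] w 1.41 q [-0.06  0.65  1.92 -0.    0.57  0.01]
```

Now the last 10 mm in small steps until contact.

>>> carry_out(
  moves=[
    [[0, 0.02, 0.25, 0, 0, 0, 0], [0, 0.03, 0.5, 0, 0, 0, 0], [0, 0.05, 0.7, 0, 0, 0, 0], [0, 0.06, 0.8, 0, 0, 0, 0], [0, 0.06, 0.8, 0, 0, 0, 0]],
  ],
)

```text
t: 13.62
position: [0.479, 0.0917, 0.0592]
eef_rot: [-1.572, 0.049, -0.05]
contact_force: [0.4, -7.5, 7.8]
grip_width: 0.158
```

>>> carry_out(
  moves=[
    [[0, 0, 0.1, 0, 0, 0, 0], [0, 0.01, 0.2, 0, 0, 0, 0], [0, 0.02, 0.3, 0, 0, 0, 0], [0, 0.02, 0.3, 0, 0, 0, 0], [0, 0.02, 0.3, 0, 0, 0, 0]],
  ],
)

```text
t: 14.03
position: [0.4792, 0.0945, 0.0592]
eef_rot: [-1.572, 0.049, -0.05]
contact_force: [-0.7, -6.6, 7.2]
grip_width: 0.156
```

```bash
python3 st.py
```

```text
t 14.03 pos [0.4792 0.0945 0.0592] jawdeg -3.6 fing [ 0.001 -0.002 -1.   ] F [-0.7 -6.6  7.2] w 1.36 q [-0.03  0.65  1.91 -0.    0.58  0.03]
```

Still just friction, so I advance in 2 mm steps.

>>> carry_out(
  moves=[
    [[0, 0, 0.1, 0, 0, 0, 0], [0, 0.01, 0.2, 0, 0, 0, 0], [0, 0.01, 0.2, 0, 0, 0, 0], [0, 0.01, 0.2, 0, 0, 0, 0], [0, 0.01, 0.2, 0, 0, 0, 0]],
  ],
)

```text
t: 14.45
position: [0.4791, 0.0955, 0.0592]
eef_rot: [-1.573, 0.05, -0.049]
contact_force: [-1.0, -12.6, 9.0]
grip_width: 0.161
```

```bash
python3 st.py;  python3 - <<'E'
from h import *
c=cap('scene'); a=c['img'][100:240,260:460]; cv2.imwrite('pics/s4.png',cv2.resize(a,None,fx=4,fy=4,interpolation=2)[:,:,::-1])
E
```

```text
t 14.45 pos [0.4791 0.0955 0.0592] jawdeg -3.6 fing [-0.    -0.003 -1.   ] F [ -1.  -12.6   9. ] w 1.4 q [-0.03  0.65  1.91 -0.01  0.58  0.04]
```

View pics/s4.png

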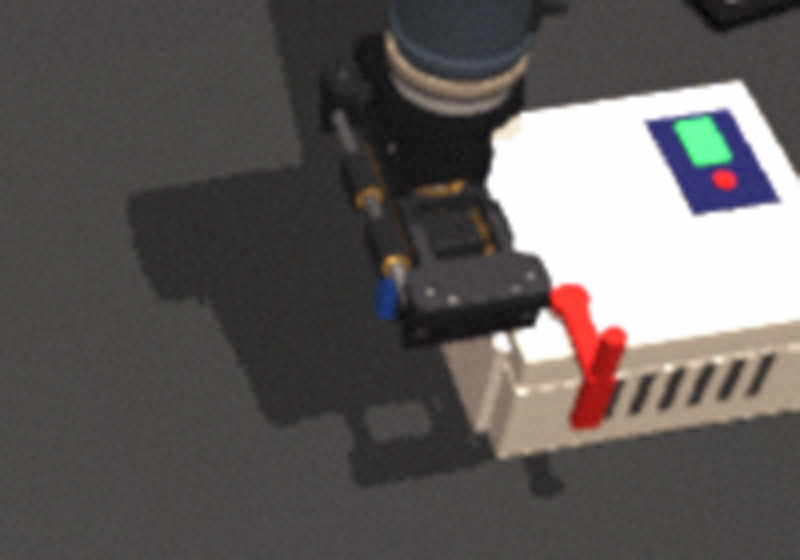

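The panel looks to have reached the face at (490,430). Force has risen to 12.6 N while motion lags, which means contact. One more small push to seat it, then I release.

>>> carry_out(
  moves=[
    [[0, 0, 0.1, 0, 0, 0, 0], [0, 0, 0.2, 0, 0, 0, 0], [0, 0, 0.2, 0, 0, 0, 0], [0, 0, 0.2, 0, 0, 0, 0], [0, 0, 0, 0, 0, 0, 0]],
  ],
)

```text
t: 14.92
position: [0.479, 0.0955, 0.0592]
eef_rot: [-1.572, 0.051, -0.05]
contact_force: [-1.0, -2.9, 7.6]
grip_width: 0.157
```

>>> carry_out(
  moves=[
    [[1, 0, 0, 0, 0, 0, 0], [2, 0, 0, 0, 0, 0, 0], [3.4, 0, 0, 0, 0, 0, 0], [3.4, 0, 0, 0, 0, 0, 0], [3.4, 0, 0, 0, 0, 0, 0]],
  ],
)

```text
t: 15.33
position: [0.4785, 0.0981, 0.0582]
eef_rot: [-1.57, 0.051, -0.049]
contact_force: [-0.4, 0.0, 0.4]
grip_width: 0.354
```

>>> carry_out(
  moves=[
    [[3.4, 0, -0.2, 1, 0, 0, 0], [3.4, 0, -0.5, 3, 0, 0, 0], [3.4, 0, -1, 6, 0, 0, 0], [3.4, 0, -2, 9, 0, 0, 0], [3.4, 0, -3, 12, 0, 0, 0]],
  ],
)

```text
t: 15.75
position: [0.4783, 0.0679, 0.18]
eef_rot: [-1.57, 0.05, -0.048]
contact_force: [1.2, -0.2, 0.1]
grip_width: 0.393
```

>>> carry_out(
  moves=[
    [[3.4, 0, -4, 1, 0, 0, 0], [3.4, 1, -8, 1, 0, 0, 0], [3.4, 3, -11, 1, 0, 0, 0], [3.4, 6, -13, 1, 0, 0, 0], [3.4, 9, -14, 1, 0, 0, 0]],
  ],
)

```text
t: 16.17
position: [0.5696, -0.0751, 0.1897]
eef_rot: [-1.571, 0.052, -0.053]
contact_force: [1.0, 0.0, 0.3]
grip_width: 0.389
```

```bash
python3 st.py; python3 - <<'E'
from h import *
t=cap('top'); s=cap('scene')
A=t['img'][180:310,80:280]; B=s['img'][100:240,260:460]
cv2.imwrite('pics/ts.png',np.hstack([cv2.resize(A,(400,260),interpolation=2),cv2.resize(B,(400,260),interpolation=2)])[:,:,::-1])
for k,c in(('top',t),('scene',s)):
    for b in blobs(c,(105,150,60),(125,255,255),60): print(k,' blue',b[0].round(1),b[1].tolist(),ray(c,b[0],.078).round(4))
    for b in blobs(c,(0,150,90),(6,255,255),15):
        p=np.argwhere(b[2])[:,::-1]; print(k,'red',b[1].tolist(),'top row px',p[p[:,1]<=p[:,1].min()+4].mean(0).round(1))
P=np.array([.4827,.129,0]);ux=np.array([.0698,.9976,0]);uy=np.array([-.9976,.0698,0]);z=np.array([0,0,1.])
pv=P+.034*ux-.062*uy
for a in(0,.1,.2,.3):
    q=pv+.054*(-np.cos(a)*uy-np.sin(a)*ux)
    print(a,q.round(4),[ (proj(c,q+z*.14).round(1),proj(c,q+z*.106).round(1)) for c in(t,s)],'fin exp',proj(t,P-.031*ux+z*.078).round(1))
E
```

```text
t 16.17 pos [ 0.5696 -0.0751  0.1897] jawdeg -3.8 fing [ 0.001 -0.001 -1.   ] F [1.  0.  0.3] w 3.39 q [-0.33  0.52  1.61 -0.    1.01 -0.26]
top  blue [349.7 155.5] [344, 149, 13, 14, 138] [ 0.715  -0.2601  0.078 ]
top red [166, 191, 13, 35, 239] top row px [169.5 193.6]
scene  blue [363.4 170.6] [354, 163, 20, 16, 242] [0.4929 0.0907 0.078 ]
scene  blue [230.2 263.2] [222, 255, 17, 18, 227] [ 0.651  -0.2496  0.078 ]
scene red [398, 171, 18, 36, 310] top row px [402.2 173.5]
0 [0.6008 0.1548 0.    ] [(array([168.5, 194.3]), array([172.3, 197.8])), (array([414.9, 183.1]), array([411.3, 193.2]))] fin exp [197.2 251.5]
0.1 [0.6001 0.1495 0.    ] [(array([170.9, 194.6]), array([174.7, 198. ])), (array([412.4, 183.4]), array([408.9, 193.4]))] fin exp [197.2 251.5]
0.2 [0.599  0.1442 0.    ] [(array([173.3, 195.2]), array([176.9, 198.6])), (array([409.8, 183.5]), array([406.3, 193.5]))] fin exp [197.2 251.5]
0.3 [0.5973 0.1391 0.    ] [(array([175.5, 195.9]), array([179.1, 199.3])), (array([407.1, 183.4]), array([403.8, 193.4]))] fin exp [197.2 251.5]
```

View pics/ts.png

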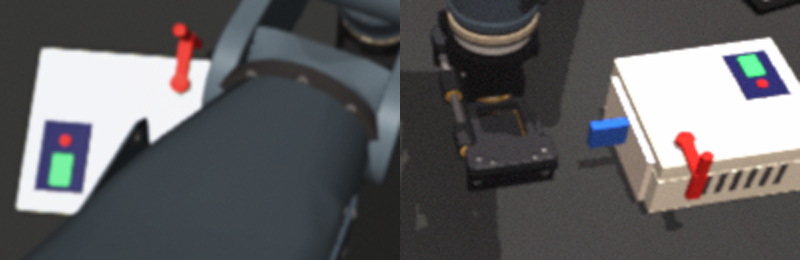

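The tray is home: the panel is flush with the housing and the fin is at (608,133) in the right pane. The latch post in both views fits an angle of about 0.05 rad, near (0.6005, 0.152). I'll go above it.

>>> carry_out(
  moves=[
    [[3.4, 0.6, 3, 0, 0, 0, 0], [3.4, 1.2, 7, 0, 0, 0, 0], [3.4, 1.8, 11, 0, 0, 0, 0], [3.4, 2.4, 15, 0, 0, 0, 0], [3.4, 3.1, 18.5, 0, 0, 0, 0]],
  ],
)

```text
t: 16.68
position: [0.5984, 0.1156, 0.1888]
eef_rot: [-1.57, 0.051, -0.048]
contact_force: [0.2, -0.4, -0.3]
grip_width: 0.389
```

>>> carry_out(
  moves=[
    [[3.4, 0, 2.5, 0, 0, 0, 0], [3.4, 0, 4, 0, 0, 0, 0], [3.4, 0, 4.2, 0, 0, 0, 0], [3.4, 0, 4.2, 0, 0, 0, 0], [3.4, 0, 4.2, 0, 0, 0, 0]],
  ],
)

```text
t: 17.1
position: [0.5996, 0.1536, 0.1886]
eef_rot: [-1.571, 0.051, -0.05]
contact_force: [-0.6, 0.7, -0.1]
grip_width: 0.393
```

```bash
python3 st.py
```

```text
t 17.1 pos [0.5996 0.1536 0.1886] jawdeg -3.7 fing [-0.001 -0.001 -1.   ] F [-0.6  0.7 -0.1] w 3.42 q [ 0.07  0.58  1.49 -0.    1.07  0.14]
```

>>> carry_out(
  moves=[
    [[3.4, 0, -0.1, -1.5, 0, 0, 0], [3.4, 0, -0.1, -3, 0, 0, 0], [3.4, 0, -0.1, -4.5, 0, 0, 0], [3.4, 0, -0.1, -5.7, 0, 0, 0], [3.4, 0, -0.1, -6.1, 0, 0, 0]],
  ],
)

```text
t: 17.52
position: [0.5989, 0.1518, 0.1256]
eef_rot: [-1.571, 0.055, -0.049]
contact_force: [-0.4, 0.7, -0.6]
grip_width: 0.392
```

>>> carry_out(
  moves=[
    [[2, 0, 0, 0, 0, 0, 0], [1, 0, 0, 0, 0, 0, 0], [0.5, 0, 0, 0, 0, 0, 0], [0.5, 0, 0, 0, 0, 0, 0], [0.5, 0, 0, 0, 0, 0, 0]],
  ],
  force=12,
)

```text
t: 17.93
position: [0.5989, 0.1537, 0.1283]
eef_rot: [-1.571, 0.052, -0.048]
contact_force: [-3.3, -0.8, 3.7]
grip_width: 0.153
```

>>> carry_out(
  moves=[
    [[0.5, 0, 0, 0, 0, 0, 0], [0.5, 0, 0, 0, 0, 0, 0], [0.5, 0, 0, 0, 0, 0, 0], [0.5, 0, 0, 0, 0, 0, 0], [0.5, 0, 0, 0, 0, 0, 0]],
  ],
)

```text
t: 18.35
position: [0.599, 0.1537, 0.1282]
eef_rot: [-1.571, 0.051, -0.048]
contact_force: [-5.4, -0.7, 6.5]
grip_width: 0.154
```

```bash
python3 st.py; python3 - <<'E'
import numpy as np
P=np.array([.4827,.129]);ux=np.array([.0698,.9976]);uy=np.array([-.9976,.0698])
pv=P+.034*ux-.062*uy
for a in np.append(np.arange(.05,1.5,.1),[1.5,1.571,1.65]): print(round(a,2),(100*(pv+.054*(-np.cos(a)*uy-np.sin(a)*ux))).round(2))
E
```

```text
t 18.35 pos [0.599  0.1537 0.1282] jawdeg -3.6 fing [-0.002 -0.    -1.   ] F [-5.4 -0.7  6.5] w 1.34 q [ 0.07  0.65  1.54 -0.    0.95  0.13]
0.05 [60.05 15.21]
0.15 [59.96 14.68]
0.25 [59.82 14.16]
0.35 [59.62 13.66]
0.45 [59.38 13.18]
0.55 [59.09 12.72]
0.65 [58.75 12.3 ]
0.75 [58.38 11.91]
0.85 [57.96 11.56]
0.95 [57.52 11.26]
1.05 [57.05 11.  ]
1.15 [56.55 10.79]
1.25 [56.03 10.63]
1.35 [55.5  10.52]
1.45 [54.97 10.47]
1.5 [54.7  10.46]
1.57 [54.31 10.47]
1.65 [53.89 10.52]
```

The post is gripped at 13.4 mm. I'll lead it round the arc.

>>> carry_out(
  moves=[
    [[0.5, -0.1, -0.5, 0, 0, 0, 0], [0.5, -0.3, -1.05, 0, 0, 0, 0], [0.5, -0.5, -1.55, 0, 0, 0, 0], [0.5, -0.75, -2.05, 0, 0, 0, 0], [0.5, -1.0, -2.5, 0, 0, 0, 0]],
  ],
)

```text
t: 18.77
position: [0.5913, 0.1292, 0.1282]
eef_rot: [-1.569, 0.048, -0.053]
contact_force: [-0.2, 4.6, 2.2]
grip_width: 0.151
```

```bash
python3 st.py
```

```text
t 18.77 pos [0.5913 0.1292 0.1282] jawdeg -3.7 fing [ 0.004  0.001 -1.   ] F [-0.2  4.6  2.2] w 1.31 q [0.03 0.64 1.58 0.   0.92 0.09]
```

>>> carry_out(
  moves=[
    [[0.5, -0.35, -0.4, 0, 0, 0, 0], [0.5, -0.7, -0.8, 0, 0, 0, 0], [0.5, -1.1, -1.15, 0, 0, 0, 0], [0.5, -1.6, -1.45, 0, 0, 0, 0], [0.5, -2.05, -1.7, 0, 0, 0, 0]],
  ],
)

```text
t: 19.18
position: [0.5738, 0.1088, 0.1285]
eef_rot: [-1.574, 0.041, -0.058]
contact_force: [8.3, -5.3, -0.5]
grip_width: 0.154
```

```bash
python3 st.py
```

```text
t 19.18 pos [0.5738 0.1088 0.1285] jawdeg -3.6 fing [ 0.01  -0.004 -1.   ] F [ 8.3 -5.3 -0.5] w 1.34 q [-0.    0.61  1.64 -0.01  0.88  0.06]
```

The arm is being pushed slightly outward, so I bias the rest of the arc by about 3 mm in -y.

>>> carry_out(
  moves=[
    [[0.5, -0.4, -0.45, 0, 0, 0, 0], [0.5, -0.9, -0.6, 0, 0, 0, 0], [0.5, -1.5, -0.75, 0, 0, 0, 0], [0.5, -2.1, -0.8, 0, 0, 0, 0], [0.5, -2.6, -0.8, 0, 0, 0, 0]],
  ],
)

```text
t: 19.6
position: [0.5463, 0.0999, 0.1283]
eef_rot: [-1.576, 0.044, -0.055]
contact_force: [4.9, -6.3, 1.9]
grip_width: 0.156
```

```bash
python3 st.py
```

```text
t 19.6 pos [0.5463 0.0999 0.1283] jawdeg -3.6 fing [ 0.006 -0.006 -1.   ] F [ 4.9 -6.3  1.9] w 1.36 q [-0.02  0.58  1.71 -0.01  0.84  0.05]
```

>>> carry_out(
  moves=[
    [[0.5, -0.2, -0.2, 0, 0, 0, 0], [0.5, -0.4, -0.3, 0, 0, 0, 0], [0.5, -0.6, -0.3, 0, 0, 0, 0], [0.5, -0.7, -0.3, 0, 0, 0, 0], [0.5, -0.7, -0.3, 0, 0, 0, 0]],
  ],
)

```text
t: 20.02
position: [0.5407, 0.0995, 0.1282]
eef_rot: [-1.572, 0.042, -0.057]
contact_force: [8.6, -2.0, -1.5]
grip_width: 0.157
```

```bash
python3 st.py
```

```text
t 20.02 pos [0.5407 0.0995 0.1282] jawdeg -3.6 fing [ 0.01  -0.002 -1.   ] F [ 8.6 -2.  -1.5] w 1.37 q [-0.02  0.58  1.73 -0.    0.83  0.04]
```

>>> carry_out(
  moves=[
    [[0.5, -0.2, 0, 0, 0, 0, 0], [0.5, -0.4, 0, 0, 0, 0, 0], [0.5, -0.5, 0, 0, 0, 0, 0], [0.5, -0.5, 0, 0, 0, 0, 0], [0.5, -0.5, 0, 0, 0, 0, 0]],
  ],
)

```text
t: 20.43
position: [0.5404, 0.0995, 0.1284]
eef_rot: [-1.571, 0.035, -0.065]
contact_force: [16.4, -1.2, -7.4]
grip_width: 0.156
```

```bash
python3 st.py
```

```text
t 20.43 pos [0.5404 0.0995 0.1284] jawdeg -3.7 fing [ 0.019 -0.002 -1.   ] F [16.4 -1.2 -7.4] w 1.35 q [-0.02  0.57  1.73 -0.    0.81  0.04]
```

It is at the stop: force rose to 16 N with no motion. I'll relax, open, lift and retreat, then check.

>>> carry_out(
  moves=[
    [[0.5, 0.4, 0, 0, 0, 0, 0], [1.5, 0.6, 0, 0, 0, 0, 0], [2.5, 0.7, 0, 0, 0, 0, 0], [3.4, 0.7, 0, 0, 0, 0, 0], [3.4, 0.7, 0, 0, 0, 0, 0]],
  ],
)

```text
t: 20.85
position: [0.5359, 0.1008, 0.1266]
eef_rot: [-1.57, 0.054, -0.045]
contact_force: [-1.0, -0.3, 0.3]
grip_width: 0.319
```

>>> carry_out(
  moves=[
    [[3.4, 0, 0, 1, 0, 0, 0], [3.4, 0, 0, 3, 0, 0, 0], [3.4, 0, 0, 6, 0, 0, 0], [3.4, 0, 0, 9, 0, 0, 0], [3.4, 0, 0, 11, 0, 0, 0]],
  ],
)

```text
t: 21.27
position: [0.5379, 0.101, 0.2402]
eef_rot: [-1.57, 0.049, -0.05]
contact_force: [0.3, -0.5, 0.0]
grip_width: 0.395
```

>>> carry_out(
  moves=[
    [[3.4, 0, -4, 0, 0, 0, 0], [3.4, 0, -8, 0, 0, 0, 0], [3.4, 0, -12, 0, 0, 0, 0], [3.4, 0, -16, 0, 0, 0, 0], [3.4, 0, -20, 0, 0, 0, 0]],
  ],
)

```text
t: 21.68
position: [0.5369, -0.1, 0.2379]
eef_rot: [-1.569, 0.051, -0.048]
contact_force: [-0.2, -0.1, 0.4]
grip_width: 0.394
```

>>> carry_out(
  moves=[
    [[3.4, 0, -3, 0, 0, 0, 0], [3.4, 0, -6, 0, 0, 0, 0], [3.4, 0, -9, 0, 0, 0, 0], [3.4, 0, -10, 0, 0, 0, 0], [3.4, 0, -10, 0, 0, 0, 0]],
  ],
)

```text
t: 22.1
position: [0.5378, -0.2012, 0.2376]
eef_rot: [-1.57, 0.054, -0.052]
contact_force: [-0.6, 0.3, 0.1]
grip_width: 0.385
```

```bash
python3 st.py; python3 - <<'E'
from h import *
t=cap('top'); s=cap('scene')
A=t['img'][180:310,80:280]; B=s['img'][100:240,320:460]
cv2.imwrite('pics/fin.png',np.hstack([cv2.resize(A,(400,260),interpolation=2),cv2.resize(B,(400,400),interpolation=2)[:260]])[:,:,::-1]) if 0 else cv2.imwrite('pics/fin.png',np.hstack([cv2.resize(A,(400,400),interpolation=2),cv2.resize(B,(400,400),interpolation=2)])[:,:,::-1])
for b in blobs(t,(105,150,60),(125,255,255),60): print('blue',b[0].round(1),ray(t,b[0],.078).round(4))
P=np.array([.4827,.129,0]);ux=np.array([.0698,.9976,0]);uy=np.array([-.9976,.0698,0]);z=np.array([0,0,1.])
pv=P+.034*ux-.062*uy
for a in(1.3,1.45,1.571):
    q=pv+.054*(-np.cos(a)*uy-np.sin(a)*ux)
    print(a,q.round(4),[proj(c,q+z*.14).round(1) for c in(t,s)],'pv',proj(t,pv+z*.11).round(1))
for k,c in(('top',t),('scene',s)):
    for b in blobs(c,(0,150,90),(6,255,255),15): print(k,'red',b[0].round(1),b[1].tolist())
    for q in [(274,170)]: pass
print('fin exp',proj(t,P-.031*ux+z*.078).round(1), 'panel top inner ends',[proj(t,P+uy*.072*i+z*.082).round(1) for i in(-1,1)])
E
```

```text
t 22.1 pos [ 0.5378 -0.2012  0.2376] jawdeg -3.9 fing [-0.001  0.    -1.   ] F [-0.6  0.3  0.1] w 3.35 q [-0.55  0.46  1.56 -0.    1.12 -0.48]
blue [198.1 251.8] [0.4799 0.096  0.078 ]
1.3 [0.5577 0.1057 0.    ] [array([189.8, 213.6]), array([384.7, 172.5])] pv [168.9 220.6]
1.45 [0.5497 0.1047 0.    ] [array([190.1, 217.2]), array([382.8, 169.8])] pv [168.9 220.6]
1.571 [0.5431 0.1047 0.    ] [array([190. , 220.2]), array([381.7, 167.6])] pv [168.9 220.6]
top red [181.9 222.1] [166, 217, 31, 12, 178]
scene red [386.9 177.6] [374, 166, 33, 27, 299]
fin exp [197.2 251.5] panel top inner ends [array([187.1, 219.5]), array([179.6, 282. ])]
```

View pics/fin.png

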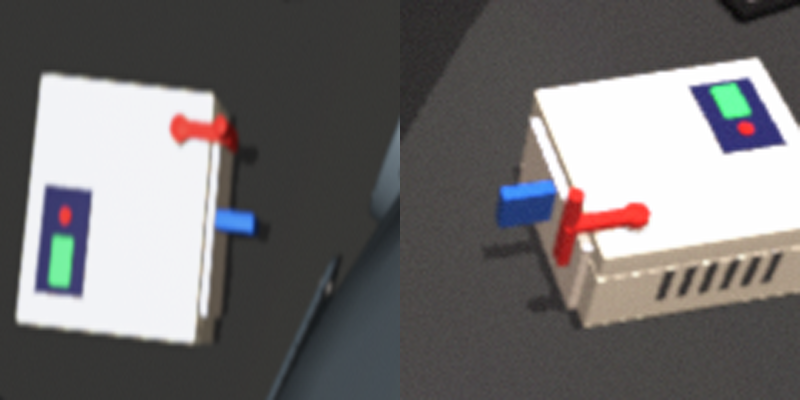

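The latch crosses the panel. Its post top is at about (191,221) px, and full closure predicts (190,220). The panel is flush, with the fin within 1 px of its home position.

```bash
python3 -c "
from plant import robot
print(robot.sign_off())"
```

```text
the job is handed in; nothing more can be done
None
```

I put the left-out jar in the empty cell, slid the tray home by its blue grip, and closed the red latch against its stop. I then handed the job in at about 22 s of the 72 s allowed; the hand-in reports no verdict.

**What the last checks showed:**
- **Tray:** in the final top view the panel is flush with the housing. The fin is within about 1 px (2–3 mm) of where it should be when home. Contact force rose to 12.6 N with no further motion as the panel met the face.
- **Latch:** the post is within about 1 px of the fully closed position. The stop gave 16 N with no motion before I let go.
- **Robot:** clear of everything, touching nothing.

**Not checked or slightly off:**
- **Jars:** I saw all four upright, one to a cell, before sliding. Once inside the incubator they are hidden, so their final stance was not seen. The slide was slow, and the force stayed under 10 N until the panel met the housing.
- **Jar grip:** the opening read about 31 mm on the 34 mm jar. The jar still lifted and set down correctly.
- **Latch pivot:** forces on the arc suggested my pivot estimate was 2–4 mm off, so I corrected for that on the way round.
- **Other things on the bench:** nothing came near them, but I did not measure them again at the end.

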